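# Cap the bare post, then hold the sealing bar over its two posts

## Task

The open vacuum chamber is getting its sealing bar back: set the loose white cap, hollow side down, fully home on the bare post and let go of it. Then carry the sealing bar over the chamber wall without hitting it and hold it level about 10 mm above the studs of the two caps, centred and lined up with them, touching neither. Finish while still holding it there, so that a colleague can plug in its leads, and leave the trays, bottle and screwdriver alone.

Things in the scene. Friction and masses are not known exactly. Their poses are not given: they have to be found in the camera images.
- chamber: Steel vacuum chamber, an open-topped basin standing fixed on the bench, its lid taken off. Outside 340 (its x) x 420 (its y) x 190 mm high; walls 40 mm thick, so the inside is 260 x 340 mm; the inner floor is 100 mm above the bench. Origin: centre of its underside, at bench height; z up. Stands at any yaw within 0.25 rad. Two lift posts stand in it, 180 mm apart along its y axis, on the line x = -30 mm.
- seat (a point): The point midway between the two lift posts, at the height of the stud tips of two seated caps (168 mm above the bench, 22 mm below the chamber's rim). Axes as the chamber's: the bar's long axis belongs along this y (either way round), its middle over this point.
- post_bare: The bare steel lift post, fixed in the chamber at either end (seat y = +90 or -90 mm): 20 mm in diameter with a 32 mm foot flange, 46 mm high, its top 5 mm tapering to 12 mm in diameter. Origin: centre of its foot on the chamber floor (100 mm above the bench).
- post_top (a point): Centre of the bare post's top face, 146 mm above the bench.
- post_capped: The other lift post, the same but already wearing its white cap (all one fixed piece; total height 68 mm to the tip of the stud). Origin: centre of its foot on the chamber floor.
- cap: The loose white plastic cap, standing on the bench hollow side down: a round cup 34 mm in diameter and 32 mm tall, with a brass stud 8 mm in diameter and 8 mm high on its top (40 mm in all). The bore in its underside is 24 mm wide and 18 mm deep: fully home on the post, its underside is 18 mm below the post's top, 128 mm above the bench. Origin: centre of its underside; z up. About 50 g.
- bar: The sealing bar lying on the bench right way up: aluminium, 240 mm long (its x) x 28 mm wide (its y) x 40 mm high, a black strip 18 mm wide as its top 6 mm, small brass terminals at the ends that add 12 mm each. The parallel sides to grip run from 0 to 34 mm above its underside. Two pockets in its underside, 20 x 20 x 12 mm, at x = +90 and -90 mm, later take the cap studs. Origin: centre of its underside; z up. 0.3 to 0.6 kg, balanced about its middle.
- trays: Bystander: stack of grey trays, 186 x 136 x 50 mm. Origin: centre of its underside.
- spray: Bystander: bottle, 64 mm in diameter, 170 mm high. Origin: centre of its underside.
- driver: Bystander: screwdriver lying on the bench, about 200 mm long. Origin under its middle.
Things that resemble listed ones, but are neither listed nor needed, are in the scene too. Leave any orange look-alike of the cap alone.

How it is judged (in metres and radians):
On the way, in this order (a step that is already met when the one before it is completed fails the run):
1. the cap is fully home on the bare post and let go of (horizontal distance between cap and post_top below 0.005 m and z of cap in the frame of post_bare between 0.024 and 0.031 m and angle between cap's own z axis and vertical below 0.08 rad and contact force between cap and the fingers below 0.1 N and linear speed of cap below 0.02 m/s), for 0.2 s.
2. the bar is gripped and lifted clear of the bench (height (world z) of bar above 0.05 m and contact force between bar and the fingers above 1 N), for 0.2 s.
At the end, for the whole second after the job is handed in: Cap home on the bare post (5 mm sideways, underside 24-31 mm above the post foot, tilt < 0.08), free of the fingers. Bar held still in the fingers, underside 3-18 mm above the stud tips, middle within 7 mm, line and level within 0.06 rad, touching no chamber, post or cap (horizontal distance between cap and post_top below 0.005 m and z of cap in the frame of post_bare between 0.024 and 0.031 m and angle between cap's own z axis and vertical below 0.08 rad and contact force between cap and the fingers below 0.1 N and horizontal distance between bar and seat below 0.007 m and z of bar in the frame of seat between 0.003 and 0.018 m and angle between the x axis of bar and the y axis of seat, either way round below 0.06 rad and angle between bar's own z axis and vertical below 0.06 rad and linear speed of bar below 0.02 m/s and contact force between bar and the fingers above 1 N and contact force between bar and chamber below 0.05 N and contact force between bar and cap below 0.05 N and contact force between bar and post_bare below 0.05 N and contact force between bar and post_capped below 0.05 N); the arm keeps its last pose, push and grip.
It fails at once if the bar hits the chamber (over 8 N) (contact force between bar and chamber above 8 N).
It fails at once if the bar is set or pressed on the posts or caps (over 3 N) (contact force between bar and cap above 3 N or contact force between bar and post_bare above 3 N or contact force between bar and post_capped above 3 N).
It fails at once if a bystander is moved more than 30 mm (distance of any of trays, spray, driver from where it was at the start of the episode above 0.03 m).
It also fails if it takes over 58 s, if anything falls off the work surface, if the arm or the gripper's body presses on something with over 40 N, if the wrist force passes 120 N, or if a joint passes its speed limit or range.

## Robot

A 6-joint arm with a two-finger parallel gripper is mounted at the origin on the work surface. World frame = base frame: x ahead of the robot, y to its left, z up, the work surface at z = 0. Lengths are in mm, angles in rad, forces in N, time in s.
With the tool pointing down it reaches from about 300 to 775 mm from the base axis. Payload 14.6 kg.
Tool frame: the origin (TCP) lies at the very end of the fingers, on their centre line; the grasp point (between the pads) lies 19 mm behind it; z points along the fingers, y is the line along which they close (so a half turn about z gives the same grasp; the last joint's range is limited). The gripper opens to 94 mm and grips with 3 to 60 N. Pads are 16 mm wide; open, the fingers measure 119 mm over their backs; the gripper's body (75 mm by 177 mm) begins 78 mm behind the grasp point.
Start: joints at [1.25, 0.3, 1.521, -0, 1.321, -0.067], TCP at [138.094, 532.371, 165.946] pointing down, gripper open.
Joint ranges: [-3.03, 3.03], [-0.79, 2.21], [0.23, 2.52], [-1.04, 4.18], [0, 3.07], [-2.55, 2.55]. Speed limits (rad/s): [2.22, 2.22, 2.57, 3.14, 3.14, 3.14].

## Interface

Orientations are given as [roll, pitch, yaw] about the fixed x, y, z axes, in that order (R = Rz(yaw) Ry(pitch) Rx(roll)).
In Python, from cell import manip, camera, get_calibration gives the robot as it stands. The module is installed in compiled form; this text tells all that it offers.
- The arm moves only by the tool jog_arm, never from a script. Its argument "plan" is one flat list of numbers, 6 for each row, row after row: the shift along the world's x, y, z in m, then the turn, a rotation vector about the world's x, y, z in degrees. A call has 1 to 20 rows; each row is the pose to reach, as a shift and turn from the pose commanded when the call began; what a row does not reach only later rows make up. A row lasts 1/10 s, in which the tool goes at most 50 mm and 8.59 degrees, less where a joint would pass 70% of its speed; a pose out of reach is approached as far as the arm can. A call with a gripper value outside its range is refused whole. "claw" is the finger opening in m, from 0 to 0.094, set as the call begins (left out, the last holds). The fingers move at their own pace and stop on an object; "force" is the grip in N (left out, the last holds). Time passes only in rows, so rows that repeat a pose let the fingers close. It gives the time, the measured TCP pose, the force, the opening and the grip force at its end, in the units of the state.
- manip.read_state(): the state, without advancing time (a new reading comes with each control period).
- camera(name): name is "side" or "top"; returns (picture, depth): 384x512x3 uint8, red, green, blue; 384x512 float32, mm along the optical axis (not along the pixel's ray), 0 where there is no reading.
- get_calibration(name): a dict with "fx", "fy", "cx", "cy" (pixels), "k1" (the pictures are not rectified: a ray, as slopes to the right and down, at radius r is drawn at 1 + k1 r^2 times it, then the intrinsics apply), "origin" and "attitude" of the camera in the world. Camera axes: x right, y down, z forward; pixel columns grow to the right and rows downward; lengths in mm; the calibration is good to about 2 mm. A picture is of the moment at which its call begins. get_calibration takes no time and is no camera call.
- manip.sign_off(): hands the job in; it is judged then, once.
The state is a dict: "clock": time; "joints": joint angles; "qd": joint speeds; "effort": joint torques, N m; "eef_pos": TCP position; "eef_rot": TCP orientation; "wrist_force": force on the tool from outside, world axes, zero at the start; "moment": the same for the moment, N m; "finger_gap": finger opening in mm; "finger_force": force on a finger pad.
Only numpy, scipy, OpenCV 4.12 (cv2) and the standard library are available. Lean on these libraries where they do the work, as an engineer would, in place of code of your own. Each camera call takes 0.05 s, during which the arm holds its last target. There are 200 camera calls.

## Working session

There is one attempt and no reset: what is moved stays moved. The work goes in short steps, Python scripts to look and compute and a tool call to move; the robot and the scene stay as the last step left them, time stands still between calls to the robot, and variables do not carry over. Pictures are saved under pics/ and viewed, at most 10 in all, crops included, and the job is handed in when it is done.

Besides the shell and the picture viewer there is one more tool, called after ">>>" as name(argument=value, ...) on one line, values as JSON. jog_arm: Moves the arm, as the interface text tells. Its arguments: {"type":"object","properties":{"plan":{"type":"array"},"claw":{"type":"number"},"force":{"type":"number"}},"required":["plan"]}

```bash
mkdir -p pics
cat > h.py <<'E'
import numpy as np, cv2
from cell import manip, camera, get_calibration
from scipy.spatial.transform import Rotation as R
def rot(c):
    a=np.array(c["attitude"],float)
    if a.shape==(3,3): return a
    return R.from_euler('xyz',a).as_matrix() if a.size==3 else R.from_quat(a).as_matrix()
def world(name,depth):
    c=get_calibration(name); h,w=depth.shape
    u,v=np.meshgrid(np.arange(w),np.arange(h))
    K=np.array([[c["fx"],0,c["cx"]],[0,c["fy"],c["cy"]],[0,0,1.]])
    p=cv2.undistortPoints(np.stack([u,v],-1).reshape(-1,1,2).astype(float),K,np.array([c["k1"],0,0,0.])).reshape(h,w,2)
    P=np.dstack([p,np.ones((h,w))])*depth[...,None]
    W=P@rot(c).T+np.array(c["origin"]); W[depth<=0]=np.nan
    return W
def shoot(n,tag):
    im,d=camera(n); np.savez('%s_%s.npz'%(n,tag),im=im,d=d)
    return im,d,world(n,d)
E
python3 - <<'E'
from h import *
for n in("top","side"):
    print(get_calibration(n)); im,d,W=shoot(n,'0'); cv2.imwrite(f'pics/{n}0.png',im[...,::-1])
    print(np.nanmin(W,(0,1)),np.nanmax(W,(0,1)),np.nanmedian(W[...,2]))
print(manip.read_state())
E
```

```text
{'fx': 391.1433451177241, 'fy': 391.1433451177241, 'cx': 251.61793087163264, 'cy': 193.07128754086017, 'k1': -0.011174321148460122, 'origin': array([ 332.78167455,   56.57970697, 1040.20850733]), 'attitude': array([-2.96070576,  0.01265358, -1.57298466])}
[   39.77005329 -1253.25078393  -767.15312629] [1691.82872381 1387.74240656  350.95160175] 0.4416735662532574
{'fx': 492.6455817722055, 'fy': 492.6455817722055, 'cx': 254.10371424636065, 'cy': 186.58221094643196, 'k1': -0.004881394696515315, 'origin': array([-274.84017156, 1084.81307857,  886.84660304]), 'attitude': array([-2.10018585,  0.0168816 , -2.52073218])}
[ -304.3936527  -2404.98249192  -774.99590501] [2263.30055639  843.58735092  693.13523848] 0.2610669505245937
{'clock': 0.1, 'joints': array([ 1.25041677e+00,  3.00426459e-01,  1.52152074e+00, -2.58447209e-05,
        1.32069520e+00, -6.65834914e-02]), 'qd': array([ 0.00019591, -0.00271562,  0.00014269, -0.00066992, -0.00152217,
        0.0008915 ]), 'effort': array([ 5.89793326e-04, -5.32646012e+01, -3.53285801e+01,  7.09031546e-02,
        2.35365290e-02, -6.28556654e-05]), 'eef_pos': array([138.00807071, 532.11692202, 165.43636175]), 'eef_rot': array([-3.14054357e+00, -4.48656433e-05,  2.88780297e+00]), 'wrist_force': array([-0.01335047,  0.29090236, -0.04783489]), 'moment': array([0.02792568, 0.00242346, 0.00286981]), 'finger_force': 0.0, 'finger_gap': 94.1399453798694}
```

View pics/top0.png

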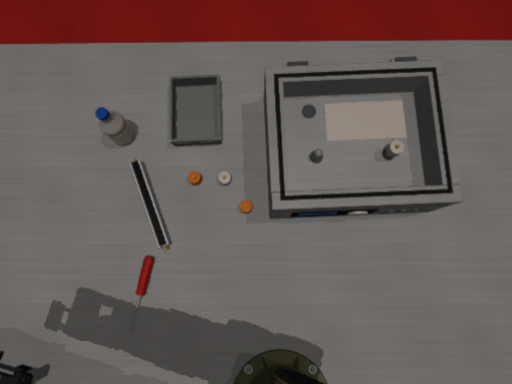

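View pics/side0.png

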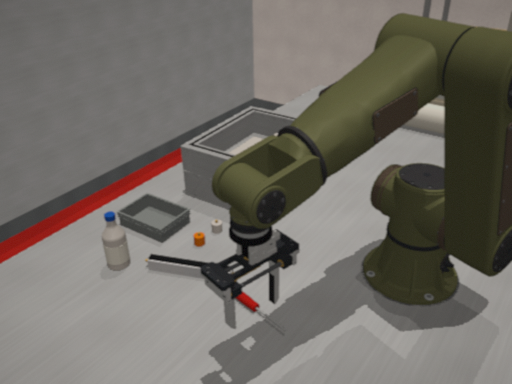

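The top view shows the chamber at about (360,135), with the bare post at (317,156) and the capped post at (396,148). The bar runs (138,160)–(165,247), the driver lies at (143,285), the trays at (195,110) and the bottle at (118,125). The side view shows the arm over the bar and driver.

Things that could be taken for the cap (top view): white cup (224,177), orange cups (194,177) and (246,206), and the fixed capped post (396,148). I choose the loose white one at (224,177). The dark disc at (309,111) is a possible post decoy, while (317,156) stands up from the floor.

```bash
cat > m.py <<'E'
from h import *
z=np.load('top_0.npz'); im,d=z['im'],z['d']; W=world('top',d)
def reg(u0,u1,v0,v1): 
    m=np.zeros(d.shape,bool); m[v0:v1,u0:u1]=1; return m
Z=W[...,2]
def stat(n,m): p=W[m]; print(n,m.sum(),'mean',p.mean(0).round(1),'mid',((p.max(0)+p.min(0))/2).round(1),'ext',np.ptp(p,0).round(1),'zmax',p[:,2].max().round(1))
r=reg(212,237,165,190); stat('captop',r&(Z>25)&(Z<36)); stat('stud',r&(Z>36))
for n,a in(('bare',(305,330,143,168)),('capd',(380,408,136,162)),('disc',(300,320,102,120))):
    r=reg(*a); print(n,np.nanmax(Z[r]))
stat('baretop',reg(305,330,143,168)&(Z>142)); stat('capdtop',reg(380,408,136,162)&(Z>154)&(Z<164.0)); stat('stud',reg(380,408,136,162)&(Z>165))
b=reg(120,180,150,255)&(Z>36)&(Z<48); stat('bar',b)
c=cv2.minAreaRect(W[b][:,:2].astype(np.float32)); print(c)
rim=reg(255,470,50,225)&(Z>182)&(Z<198); stat('rim',rim); print(cv2.minAreaRect(W[rim][:,:2].astype(np.float32)), np.median(Z[rim]))
fl=reg(285,430,85,185); print('floor',np.nanmedian(Z[fl]))
s=reg(100,130,100,145)&(Z>30);stat('spray',s); stat('trays',reg(165,225,70,150)&(Z>40)); stat('driver',reg(125,156,250,335)&(Z>8)&(Z<45))
for n,a in (('orangeA',(184,204,167,188)),('orangeB',(236,257,196,216))): stat(n,reg(*a)&(Z>20))
o=lambda a,k:cv2.resize(a[...,::-1],None,fx=k,fy=k,interpolation=cv2.INTER_CUBIC)
cv2.imwrite('pics/crop.png',np.hstack([o(im[150:225,180:260],5),o(im[100:175,300:380],5)]))
E
python3 m.py
```

```text
captop 117 mean [559.  142.   31.7] mid [558.8 142.   30.5] ext [32.1 32.1 10.9] zmax 36.0
stud 12 mean [558.3 140.2  38.6] mid [555.7 138.8  38.8] ext [18.8 15.7  5.4] zmax 41.5
bare 146.79883914981815
capd 169.82514759214428
disc 108.07568943109845
baretop 29 mean [594.4 -90.9 143.9] mid [594.3 -91.4 144.5] ext [17.3 16.8  4.7] zmax 146.8
capdtop 155 mean [ 600.7 -269.8  159.5] mid [ 602.  -270.2  159. ] ext [32.8 31.5  9.9] zmax 164.0
stud 12 mean [ 601.8 -270.7  167.4] mid [ 602.5 -270.8  167.6] ext [7.1 6.7 4.5] zmax 169.8
bar 692 mean [489.6 337.8  39.8] mid [492.1 335.8  40.9] ext [224.5 105.8   9.8] zmax 45.8
((491.18798828125, 338.8394775390625), (238.53671264648438, 27.983898162841797), 21.30067253112793)
rim 10357 mean [ 619.1 -180.2  189.8] mid [ 628.2 -179.6  188.9] ext [354.8 429.5  13.8] zmax 195.8
((628.984619140625, -180.21408081054688), (341.80059814453125, 421.12451171875), 2.203876495361328) 189.92739724367925
floor 100.51422046147889
spray 793 mean [675.8 413.3 107.9] mid [685.7 420.4 103. ] ext [ 63.8  57.1 144.6] zmax 175.3
trays 804 mean [749.1 227.5  49.6] mid [748.2 222.9  48.5] ext [189.3 142.4  16.8] zmax 56.9
driver 486 mean [287.1 349.3  21.4] mid [258.1 353.3  20.9] ext [194.1  55.7  18.9] zmax 30.3
orangeA 133 mean [559.5 221.4  32. ] mid [560.6 221.6  30.9] ext [33.1 31.8 20.4] zmax 41.2
orangeB 133 mean [482.4  84.9  31.8] mid [483.3  85.   31.9] ext [32.3 28.9 23.1] zmax 43.4
```

View pics/crop.png

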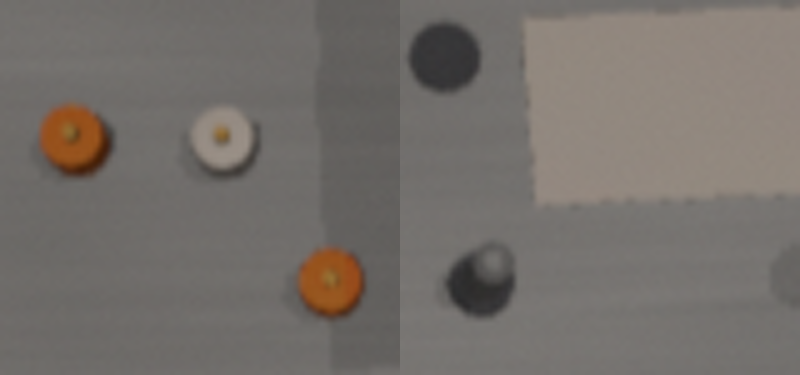

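The crop shows the loose white cap with its brass stud at (224,177), an orange look-alike on either side, and the bare post standing up from the floor. The heights fit: 32/40 mm for the cap, 146.8 for the post top, 190 for the rim. Posts and chamber agree on seat ≈ (598.5, -181), yaw 2.2°. Next I go above the cap at (559,142).

>>> jog_arm(plan=[0.42,-0.39,-0.066,0,0,-73.3,0.42,-0.39,-0.066,0,0,-73.3,0.42,-0.39,-0.066,0,0,-73.3,0.42,-0.39,-0.066,0,0,-73.3,0.42,-0.39,-0.066,0,0,-73.3,0.42,-0.39,-0.066,0,0,-73.3,0.42,-0.39,-0.066,0,0,-73.3,0.42,-0.39,-0.066,0,0,-73.3,0.42,-0.39,-0.066,0,0,-73.3,0.42,-0.39,-0.066,0,0,-73.3,0.42,-0.39,-0.066,0,0,-73.3,0.42,-0.39,-0.066,0,0,-73.3,0.42,-0.39,-0.066,0,0,-73.3,0.42,-0.39,-0.066,0,0,-73.3,0.42,-0.39,-0.066,0,0,-73.3,0.42,-0.39,-0.066,0,0,-73.3], claw=0.07, force=15)

```text
clock: 1.7
eef_pos: [557.6, 143.3, 100.3]
eef_rot: [3.141, -0.0, 1.61]
wrist_force: [0.2, -0.0, 0.3]
finger_gap: 70.3
finger_force: 0.0
```

>>> jog_arm(plan=[0.001,0,-0.025,0,0,0,0.001,0,-0.05,0,0,0,0.001,0,-0.07,0,0,0,0.001,0,-0.084,0,0,0,0.001,0,-0.092,0,0,0,0.001,0,-0.092,0,0,0])

```text
clock: 2.3
eef_pos: [558.7, 142.6, 7.4]
eef_rot: [-3.141, 0.0, 1.609]
wrist_force: [0.6, -0.3, 0.7]
finger_gap: 70.1
finger_force: 0.0
```

Run:
```python
from h import *
s=manip.read_state(); print(s['eef_pos'],s['eef_rot'],s['wrist_force'])
im,d,W=shoot('side','1'); c=get_calibration('side')
cv2.imwrite('pics/side1.png',cv2.resize(im[150:270,140:300,::-1],None,fx=5,fy=5,interpolation=cv2.INTER_CUBIC))
```

```text
[558.67456798 142.59357221   7.44934132] [-3.14059663e+00  1.49731147e-04  1.60892704e+00] [ 0.64922524 -0.27543242  0.68564848]
```

View pics/side1.png

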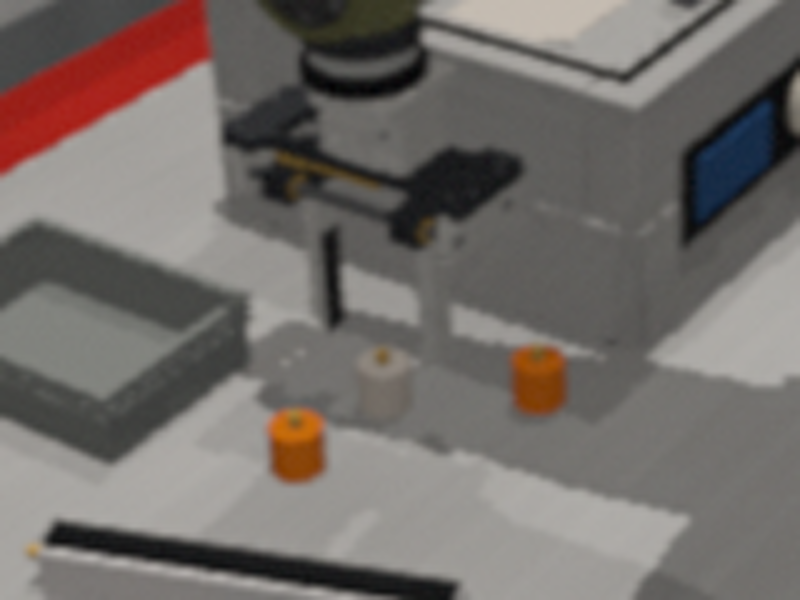

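The side crop shows the white cap at (385,385) in the crop, image (217,227). The fingertips end at crop (330,325) and (435,355), which is farther back or higher than expected, so I'm measuring the fingers in depth.

Run:
```python
from h import *
z=np.load('side_1.npz'); W=world('side',z['d'])
px=lambda cu,cv:(int(140+cu/5),int(150+cv/5))
for n,p in (('Lfing',(320,280)),('Lpad',(333,300)),('Lpadtip',(332,318)),('Rfing',(433,300)),('Rfing2',(433,335)),('cap',(385,395)),('captop',(372,362)),('belowL',(330,340))):
    u,v=px(*p); print(n,(u,v),W[v,u].round(1))
im,d,T=shoot('top','1'); c=get_calibration('top')
Z=T[...,2]; m=np.zeros(d.shape,bool); m[120:230,185:300]=1
p=T[m&(Z>20)&(Z<60)]; print(len(p))
cv2.imwrite('pics/top1.png',cv2.resize(im[120:220,170:290,::-1],None,fx=5,fy=5,interpolation=cv2.INTER_CUBIC))
```

```text
Lfing (204, 206) [593.4 155.6  83.5]
Lpad (206, 210) [591.9 149.8  66.4]
Lpadtip (206, 213) [596.4 146.   51.8]
Rfing (226, 210) [512.5 149.4  95.2]
Rfing2 (226, 217) [511.5 152.3  72.4]
cap (217, 229) [548.3 154.4  15.5]
captop (214, 222) [568.2 143.6  27.7]
belowL (206, 218) [632.9 108.5  -1.6]
117
```

View pics/top1.png

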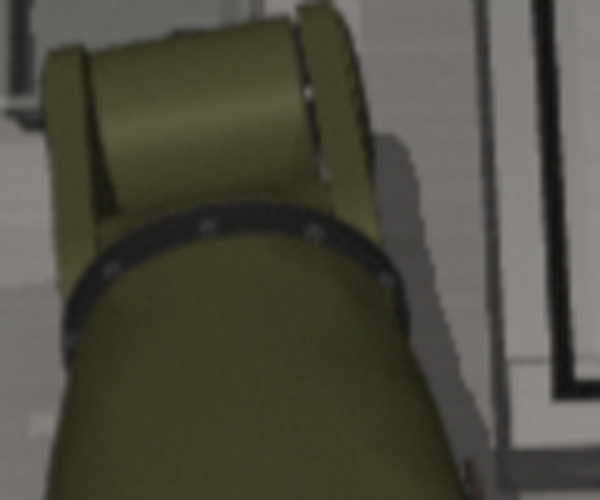

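The top view is blocked by the arm. In side depth the fingers straddle the cap well, but their tips appear at z ≈ 45–50, not 7. I'm checking for a picture lag, and comparing with the start picture.

Run:
```python
from h import *
def tips(tag,box):
    z=np.load(f'side_{tag}.npz'); W=world('side',z['d']); u0,u1,v0,v1=box
    w=W[v0:v1,u0:u1]
    return w,z['im'][v0:v1,u0:u1]
im,d,W=shoot('side','2')
print(manip.read_state()['eef_pos'], 'absdiff', np.abs(im.astype(int)-np.load('side_1.npz')['im']).max())
for u in (203,205,207,225,227,229):
    print(u,[tuple(W[v,u].round(0)) for v in range(206,226,2)])
w=np.load('side_0.npz'); V=world('side',w['d'])
for u in (228,231,234,272,275):
    print(u,[(v,*V[v,u].round(0)) for v in range(290,334,4)])
```

```text
[559.64613249 142.55866502   8.95763055] absdiff 42
203 [(np.float64(602.0), np.float64(151.0), np.float64(78.0)), (np.float64(598.0), np.float64(156.0), np.float64(75.0)), (np.float64(599.0), np.float64(155.0), np.float64(67.0)), (np.float64(603.0), np.float64(152.0), np.float64(56.0)), (np.float64(657.0), np.float64(96.0), np.float64(-2.0)), (np.float64(652.0), np.float64(102.0), np.float64(-4.0)), (np.float64(639.0), np.float64(116.0), np.float64(1.0)), (np.float64(632.0), np.float64(124.0), np.float64(-1.0)), (np.float64(627.0), np.float64(131.0), np.float64(-2.0)), (np.float64(618.0), np.float64(141.0), np.float64(-1.0))]
205 [(np.float64(595.0), np.float64(150.0), np.float64(80.0)), (np.float64(594.0), np.float64(151.0), np.float64(73.0)), (np.float64(597.0), np.float64(149.0), np.float64(64.0)), (np.float64(592.0), np.float64(155.0), np.float64(62.0)), (np.float64(593.0), np.float64(155.0), np.float64(54.0)), (np.float64(647.0), np.float64(98.0), np.float64(-5.0)), (np.float64(633.0), np.float64(113.0), np.float64(1.0)), (np.float64(629.0), np.float64(119.0), np.float64(-2.0))
[... 5272 characters left out ...]
75 [(290, np.float64(116.0), np.float64(488.0), np.float64(240.0)), (294, np.float64(116.0), np.float64(489.0), np.float64(230.0)), (298, np.float64(116.0), np.float64(488.0), np.float64(220.0)), (302, np.float64(117.0), np.float64(487.0), np.float64(208.0)), (306, np.float64(230.0), np.float64(315.0), np.float64(-1.0)), (310, np.float64(222.0), np.float64(326.0), np.float64(-2.0)), (314, np.float64(214.0), np.float64(338.0), np.float64(-1.0)), (318, np.float64(207.0), np.float64(349.0), np.float64(-1.0)), (322, np.float64(191.0), np.float64(373.0), np.float64(15.0)), (326, np.float64(193.0), np.float64(369.0), np.float64(-3.0)), (330, np.float64(185.0), np.float64(382.0), np.float64(-1.0))]
```

The real fingertips are about 40 mm above the reported TCP, both at the start (≈205 against 165) and now (≈47 against 8). The reported tool length is off by a constant, so I'm measuring that offset, and any lateral one, more finely.

```bash
cat > fing.py <<'E'
from h import *
import sys
tag=sys.argv[1]; tx,ty,tz=map(float,sys.argv[2:5])   # expected tip centre
z=np.load(f'side_{tag}.npz'); W=world('side',z['d'])
m=(abs(W[...,0]-tx)<70)&(abs(W[...,1]-ty)<25)&(W[...,2]>tz+4)&(W[...,2]<tz+40)
n,lab,st,_=cv2.connectedComponentsWithStats(m.astype(np.uint8))
for i in range(1,n):
    if st[i,4]<30: continue
    p=W[lab==i]; low=[]
    for u in range(st[i,0],st[i,0]+st[i,2]):
        v=np.where(lab[:,u]==i)[0]
        if len(v)>3:
            k=np.polyfit(v,W[v,u,2],1); low.append((u,int(v.max()),np.polyval(k,v.max()+.5).round(1)))
    print('n',st[i,4],'lo',np.percentile(p,3,0).round(1),'hi',np.percentile(p,97,0).round(1)); print(low)
E
python3 fing.py 2 559 142 40; sed -i 's/<25)&/<25)\&/' fing.py; echo
python3 - <<'E'
from h import *
im,d,W=shoot('side','3')
print(manip.read_state()['eef_pos'])
E
python3 fing.py 3 559 142 40
```

```text
n 59 lo [591.2 135.6  50.2] hi [604.9 155.9  78.9]
[(202, 210, np.float64(60.2)), (203, 213, np.float64(53.4)), (204, 214, np.float64(49.2)), (205, 215, np.float64(48.3)), (206, 215, np.float64(47.3)), (207, 214, np.float64(46.9)), (208, 213, np.float64(48.1))]
n 53 lo [508.7 131.7  51.2] hi [522.1 153.3  78.3]
[(224, 222, np.float64(47.4)), (225, 222, np.float64(50.7)), (226, 221, np.float64(56.8)), (227, 221, np.float64(54.7)), (228, 220, np.float64(55.1)), (229, 219, np.float64(56.1)), (230, 218, np.float64(56.8))]

[559.644926   142.53294251   8.94200762]
n 60 lo [591.4 134.3  48.7] hi [604.6 156.2  78.4]
[(202, 210, np.float64(64.4)), (203, 213, np.float64(49.4)), (204, 214, np.float64(47.4)), (205, 215, np.float64(46.7)), (206, 215, np.float64(46.7)), (207, 214, np.float64(46.3)), (208, 213, np.float64(47.7))]
n 53 lo [509.2 132.8  50.5] hi [522.8 150.5  79.2]
[(224, 222, np.float64(46.3)), (225, 222, np.float64(47.7)), (226, 221, np.float64(54.2)), (227, 220, np.float64(57.0)), (228, 220, np.float64(56.9)), (229, 219, np.float64(54.4)), (230, 218, np.float64(55.7))]
```

Laterally the fingers are right. The tip is ≈38 mm above the reported TCP, so I descend 36 mm more, to a tip height of about 10.

>>> jog_arm(plan=[0,0,-0.012,0,0,0,0,0,-0.022,0,0,0,0,0,-0.03,0,0,0,0,0,-0.036,0,0,0,0,0,-0.036,0,0,0])

```text
clock: 3.0
eef_pos: [558.5, 142.2, -29.2]
eef_rot: [-3.14, 0.0, 1.608]
wrist_force: [0.0, 0.6, -0.7]
finger_gap: 69.9
finger_force: 0.0
```

```bash
python3 - <<'E'
from h import *
im,d,W=shoot('side','4')
print(manip.read_state()['eef_pos'])
E
python3 fing.py 4 559 142 6
```

```text
[558.86149005 142.31532045 -28.53532117]
n 59 lo [589.8 136.4  12.7] hi [602.8 156.   43.9]
[(204, 223, np.float64(15.9)), (205, 224, np.float64(13.7)), (206, 224, np.float64(14.2)), (207, 225, np.float64(10.7)), (208, 223, np.float64(13.6)), (209, 223, np.float64(9.9))]
n 109 lo [542.3 129.7  10.8] hi [570.8 158.8  35.9]
[(212, 228, np.float64(14.3)), (213, 228, np.float64(17.8)), (214, 230, np.float64(13.6)), (215, 230, np.float64(14.6)), (216, 229, np.float64(17.3)), (217, 230, np.float64(14.5)), (218, 230, np.float64(14.8)), (219, 230, np.float64(14.2)), (220, 230, np.float64(11.7)), (221, 228, np.float64(14.1)), (222, 227, np.float64(10.7))]
n 55 lo [508.7 130.8  14.3] hi [521.  153.2  44. ]
[(225, 232, np.float64(9.9)), (226, 232, np.float64(12.6)), (227, 232, np.float64(14.4)), (228, 231, np.float64(19.3)), (229, 230, np.float64(18.6)), (230, 229, np.float64(19.9)), (231, 228, np.float64(19.3))]
```

>>> jog_arm(plan=[0,0,-0.003,0,0,0,0,0,-0.003,0,0,0,0,0,-0.003,0,0,0,0,0,-0.003,0,0,0,0,0,-0.003,0,0,0,0,0,-0.003,0,0,0,0,0,-0.003,0,0,0], claw=0.02, force=15)

```text
clock: 3.75
eef_pos: [559.3, 142.4, -30.9]
eef_rot: [3.141, -0.0, 1.608]
wrist_force: [0.7, -0.3, 1.8]
finger_gap: 33.6
finger_force: 15.0
```

The cap is gripped (33.6 mm). I lift it above the rim and cross to the post.

>>> jog_arm(plan=[0,0,0.02,0,0,0,0,0,0.06,0,0,0,0,0,0.1,0,0,0,0,0,0.14,0,0,0,0,0,0.18,0,0,0,0,0,0.205,0,0,0,0,0,0.215,0,0,0,0.005,-0.02,0.215,0,0,0,0.01,-0.06,0.215,0,0,0,0.015,-0.1,0.215,0,0,0,0.02,-0.14,0.215,0,0,0,0.03,-0.18,0.215,0,0,0,0.036,-0.215,0.215,0,0,0,0.036,-0.233,0.215,0,0,0,0.036,-0.233,0.215,0,0,0,0.036,-0.233,0.215,0,0,0])

```text
clock: 5.35
eef_pos: [594.8, -89.8, 183.3]
eef_rot: [-3.141, -0.001, 1.609]
wrist_force: [-0.0, 0.3, -0.6]
finger_gap: 33.6
finger_force: 15.0
```

Run:
```python
from h import *
s=manip.read_state(); print(s['eef_pos'],s['finger_gap'],s['wrist_force'])
im,d,W=shoot('side','5'); im2,d2,T=shoot('top','5')
cv2.imwrite('pics/s5.png',np.hstack([cv2.resize(im[70:220,150:310,::-1],(400,375)),cv2.resize(im2[90:240,250:410,::-1],(400,375))]))
```

```text
[594.7608312  -89.84333845 183.2851038 ] 33.62679438136166 [-0.01170169  0.27769173 -0.60824609]
```

View pics/s5.png

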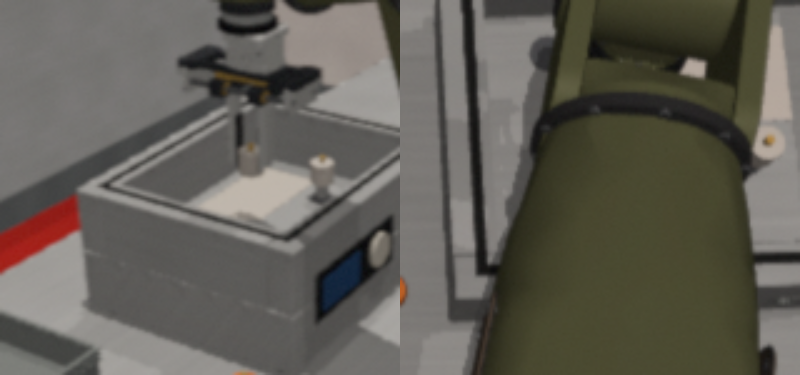

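The left half shows the cap held level at (250,160) above the chamber, with the capped post at (320,175). Using the side camera, I compare the held cap with the fixed one: the offset should be (+6.9, -179.9).

Run:
```python
from h import *
from scipy.optimize import least_squares
z=np.load('side_5.npz'); W=world('side',z['d']); im=z['im'].astype(int)
def fit(c,z0,z1,n):
    m=(np.hypot(W[...,0]-c[0],W[...,1]-c[1])<24)&(W[...,2]>z0)&(W[...,2]<z1)
    m&=(im.min(2)>0)&(im.max(2)-im.min(2)<40)
    # bright cup pixels only
    b=im.mean(2); 
    p=W[m]; 
    o=np.array(get_calibration('side')['origin'])
    r=least_squares(lambda q:np.hypot(p[:,0]-q[0],p[:,1]-q[1])-17,c,loss='soft_l1')
    print(n,len(p),r.x.round(1),'rms',np.sqrt(np.mean(r.fun**2)).round(2),'z',p[:,2].min().round(1),p[:,2].max().round(1)); return r.x
a=fit((602,-270.5),133,156,'fixed')
vs=[]
b=fit((594.8,-90),216,243,'held')
print(a-b)
```

```text
fixed 53 [ 602.2 -271.4] rms 3.06 z 133.0 155.6
held 92 [595.7 -90.4] rms 3.52 z 216.5 242.9
[   6.54125736 -181.00069042]
```

The offset agrees within 1 mm. I lower onto the post, slowly at the end.

>>> jog_arm(plan=[0,-0.001,-0.02,0,0,0,0,-0.001,-0.045,0,0,0,0,-0.001,-0.06,0,0,0,0,-0.001,-0.066,0,0,0,0,-0.001,-0.07,0,0,0,0,-0.001,-0.074,0,0,0,0,-0.001,-0.077,0,0,0,0,-0.001,-0.08,0,0,0,0,-0.001,-0.083,0,0,0,0,-0.001,-0.083,0,0,0])

```text
clock: 6.45
eef_pos: [595.0, -91.6, 100.6]
eef_rot: [-3.141, -0.0, 1.608]
wrist_force: [0.8, 0.0, 0.0]
finger_gap: 33.4
finger_force: 15.0
```

>>> jog_arm(plan=[0,0,-0.001,0,0,0,0,0,-0.002,0,0,0,0,0,-0.003,0,0,0,0,0,-0.0035,0,0,0,0,0,-0.0035,0,0,0])

```text
clock: 6.95
eef_pos: [595.1, -91.6, 97.4]
eef_rot: [-3.142, -0.0, 1.608]
wrist_force: [-0.3, 0.5, -0.3]
finger_gap: 33.7
finger_force: 15.0
```

>>> jog_arm(plan=[0,0,0,0,0,0,0,0,0,0,0,0,0,0,0,0,0,0,0,0,0,0,0,0,0,0,0,0,0,0,0,0,0.02,0,0,0,0,0,0.05,0,0,0,0,0,0.09,0,0,0,0,0,0.12,0,0,0,0,0,0.12,0,0,0], claw=0.064)

```text
clock: 7.95
eef_pos: [596.5, -91.9, 222.1]
eef_rot: [3.135, 0.002, 1.608]
wrist_force: [0.5, 1.0, 1.0]
finger_gap: 64.0
finger_force: 0.0
```

Run:
```python
from h import *
im,d,W=shoot('side','6')
cv2.imwrite('pics/s6.png',cv2.resize(im[80:180,180:310,::-1],None,fx=5,fy=5,interpolation=cv2.INTER_CUBIC))
m=(np.hypot(W[...,0]-595,W[...,1]+91)<25)&(W[...,2]>120)&(W[...,2]<180)
p=W[m]; print(len(p),p[:,2].max(),np.percentile(p[:,2],[80,90,95]))
m=(np.hypot(W[...,0]-602,W[...,1]+271)<25)&(W[...,2]>120)&(W[...,2]<180)
p=W[m]; print(len(p),p[:,2].max(),np.percentile(p[:,2],[80,90,95]))
print(manip.read_state()['eef_pos'])
```

```text
73 168.5293457690351 [159.14676673 161.60425997 163.86204247]
107 169.69173376654942 [157.8738587  160.26794658 161.55716532]
[595.75394038 -91.76742041 219.23114518]
```

View pics/s6.png

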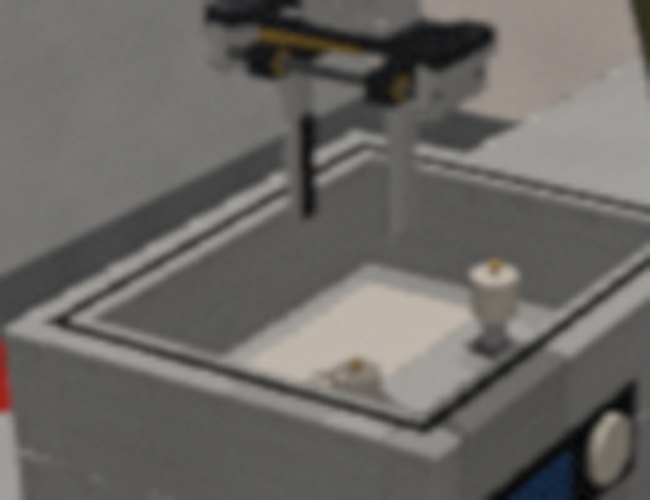

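The cap sits at crop (355,378), its stud tip at 168.5 against 169.7 for the fixed one, so it is home and free. Next I refine the bar's pose.

Run:
```python
from h import *
D=[]
for i in range(4): im,d=camera('top'); D.append(d)
d=np.median(D,0); W=world('top',d); m0=np.zeros(d.shape,bool); m0[145:262,115:185]=1
Z=W[...,2]
for lo in (12,20,28,36):
    m=m0&(Z>lo)&(Z<50); q=W[m][:,:2]
    r=cv2.minAreaRect(q.astype(np.float32)); print(lo,m.sum(),np.round(r[0],1),np.round(r[1],1),round(r[2],2),q.mean(0).round(1))
# black strip
m=m0&(im.mean(2)<45)&(Z>30); q=W[m][:,:2]; r=cv2.minAreaRect(q.astype(np.float32)); 
e=np.linalg.eigh(np.cov(q.T))[1][:,1]
print('black',m.sum(),np.round(r[0],1),np.round(r[1],1),round(r[2],2),q.mean(0).round(1),np.degrees(np.arctan2(e[1],e[0])), np.median(Z[m]))
s=manip.read_state(); print(s['eef_pos'],s['joints'])
```

```text
12 1209 [499.1 352.2] [156.6 313.6] 89.81 [483. 336.]
20 1136 [482.9 337. ] [279.6  72.3] 9.91 [483.3 336.3]
28 1013 [492.2 339.5] [240.3  28.8] 21.27 [489.4 337.2]
36 660 [492.7 338.4] [236.2  26.8] 22.09 [490.3 338.6]
black 463 [493.5 338.1] [230.3  14.4] 21.07 [491.5 337.4] -158.82184675553168 40.05230685178333
[594.60407615 -91.50962966 215.94040364] [-2.13578088e-01  3.88055736e-01  1.28821423e+00  2.25455029e-06
  1.46767630e+00 -2.51263031e-01]
```

Bar centre ≈ (491.8, 338.5), axis 21.2°. I move above it, turning −71°.

>>> jog_arm(plan=[-0.103,0.43,0,0,0,-71,-0.103,0.43,0,0,0,-71,-0.103,0.43,0,0,0,-71,-0.103,0.43,0,0,0,-71,-0.103,0.43,0,0,0,-71,-0.103,0.43,0,0,0,-71,-0.103,0.43,0,0,0,-71,-0.103,0.43,0,0,0,-71,-0.103,0.43,0,0,0,-71,-0.103,0.43,0,0,0,-71,-0.103,0.43,0,0,0,-71,-0.103,0.43,0,0,0,-71,-0.103,0.43,-0.04,0,0,-71,-0.103,0.43,-0.08,0,0,-71,-0.103,0.43,-0.12,0,0,-71,-0.103,0.43,-0.15,0,0,-71,-0.103,0.43,-0.17,0,0,-71,-0.103,0.43,-0.17,0,0,-71])

```text
clock: 10.0
eef_pos: [491.2, 336.0, 44.6]
eef_rot: [3.141, 0.005, 0.368]
wrist_force: [-0.4, -0.0, -0.2]
finger_gap: 63.7
finger_force: 0.0
```

Run:
```python
from h import *
s=manip.read_state(); print(s['eef_pos'],s['eef_rot'],s['joints'][5])
im,d,W=shoot('side','7')
cv2.imwrite('pics/s7.png',cv2.resize(im[180:300,120:290,::-1],None,fx=4.5,fy=4.5,interpolation=cv2.INTER_CUBIC))
```

```text
[491.24654924 336.03155887  44.61658316] [3.14060434 0.00505326 0.36778859] 1.7415222998805182
```

View pics/s7.png

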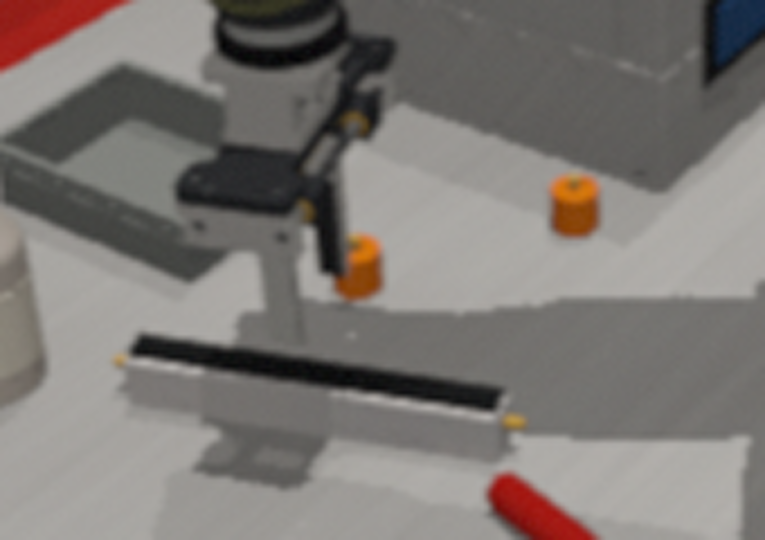

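The side crop shows the gripper over the bar, its front finger at crop (285,300) and the bar from (120,360) to (520,420). I descend part way and check that it settles.

>>> jog_arm(plan=[0,0,-0.015,0,0,0,0,0,-0.025,0,0,0,0,0,-0.032,0,0,0,0,0,-0.032,0,0,0])

```text
clock: 10.45
eef_pos: [491.7, 338.0, 14.4]
eef_rot: [3.141, 0.002, 0.369]
wrist_force: [0.2, 0.7, 0.2]
finger_gap: 63.9
finger_force: 0.0
```

Run:
```python
from h import *
s=manip.read_state(); print(s['eef_pos'],s['eef_rot'])
im,d,W=shoot('side','8'); c=get_calibration('side')
# finger points between z 58 and 85 in bar frame
a=np.radians(21.2); C=np.array([491.8,338.5]); B=(W[...,:2]-C)@np.array([[np.cos(a),-np.sin(a)],[np.sin(a),np.cos(a)]])
m=(abs(B[...,0])<40)&(abs(B[...,1])<70)&(W[...,2]>56)&(W[...,2]<90)
n,l,st,_=cv2.connectedComponentsWithStats(m.astype(np.uint8))
for i in range(1,n):
    if st[i,4]>25: q=B[l==i]; print(st[i,4],np.percentile(q,3,0).round(1),np.percentile(q,97,0).round(1),W[l==i][:,2].min())
b=(abs(B[...,0])<150)&(abs(B[...,1])<20)&(W[...,2]>28)&(W[...,2]<46); q=B[b]; print('bar in bar frame',np.percentile(q,[1,50,99],0).round(1))
```

```text
[491.66097014 338.04122834  14.42700997] [3.14132848e+00 1.53253817e-03 3.69280190e-01]
78 [-11.7 -40.6] [  7.1 -28.8] 56.4307824438871
73 [-10.8  33.9] [ 7.4 46.6] 58.50008447959476
bar in bar frame [[-119.2  -10.2]
 [ -15.2    8. ]
 [ 116.4   17.8]]
```

The fingers straddle the bar symmetrically, within 2 mm of its middle. I descend and grip.

>>> jog_arm(plan=[0,0,-0.02,0,0,0,0,0,-0.036,0,0,0,0,0,-0.045,0,0,0,0,0,-0.049,0,0,0,0,0,-0.049,0,0,0])

```text
clock: 11.0
eef_pos: [492.0, 338.3, -33.8]
eef_rot: [3.141, 0.001, 0.369]
wrist_force: [-0.1, 0.4, -0.5]
finger_gap: 63.8
finger_force: 0.0
```

>>> jog_arm(plan=[0,0,0,0,0,0,0,0,0,0,0,0,0,0,0,0,0,0,0,0,0,0,0,0,0,0,0,0,0,0,0,0,0,0,0,0,0,0,0,0,0,0], claw=0.015, force=45)

```text
clock: 11.7
eef_pos: [492.1, 338.5, -33.4]
eef_rot: [-3.141, -0.0, 0.369]
wrist_force: [-0.9, 0.5, 2.2]
finger_gap: 27.8
finger_force: 45.0
```

Gripped (27.8 mm). I lift it well above the rim.

>>> jog_arm(plan=[0,0,0.01,0,0,0,0,0,0.03,0,0,0,0,0,0.06,0,0,0,0,0,0.09,0,0,0,0,0,0.12,0,0,0,0,0,0.15,0,0,0,0,0,0.18,0,0,0,0,0,0.21,0,0,0,0,0,0.23,0,0,0,0,0,0.24,0,0,0,0,0,0.24,0,0,0])

```text
clock: 12.8
eef_pos: [492.2, 338.4, 207.3]
eef_rot: [-3.141, -0.001, 0.369]
wrist_force: [0.7, -0.3, -6.5]
finger_gap: 28.0
finger_force: 45.0
```

>>> jog_arm(plan=[0.004,-0.02,0,0,0,2,0.01,-0.05,0,0,0,6,0.018,-0.085,0,0,0,11,0.025,-0.12,0,0,0,16,0.032,-0.155,0,0,0,21,0.039,-0.19,0,0,0,26,0.046,-0.225,0,0,0,31,0.054,-0.26,0,0,0,36,0.061,-0.295,0,0,0,41,0.068,-0.33,0,0,0,46,0.075,-0.365,0,0,0,51,0.082,-0.4,0,0,0,56,0.09,-0.435,0,0,0,61,0.097,-0.47,0,0,0,66,0.103,-0.5,0,0,0,69,0.107,-0.519,0,0,0,71,0.107,-0.519,0,0,0,71,0.107,-0.519,0,0,0,71,0.107,-0.519,0,0,0,71])

```text
clock: 14.7
eef_pos: [598.9, -179.7, 205.8]
eef_rot: [-3.141, -0.001, 1.609]
wrist_force: [-0.4, -1.1, -5.9]
finger_gap: 27.6
finger_force: 45.0
```

```bash
cat > bar.py <<'E'
from h import *
import sys
s=manip.read_state(); print(s['eef_pos'],s['eef_rot'],s['finger_gap'],s['wrist_force'])
zl,zh=float(sys.argv[2]),float(sys.argv[3])
S=np.array([599,-181.2]); a=np.radians(92.2)
for n in('side','top'):
    im,d,W=shoot(n,sys.argv[1])
    B=(W[...,:2]-S)@np.array([[np.cos(a),-np.sin(a)],[np.sin(a),np.cos(a)]])
    m=(abs(B[...,0])<150)&(abs(B[...,1])<30)&(W[...,2]>zl)&(W[...,2]<zh)
    q=B[m]; print(n,m.sum(),np.percentile(q,[1,50,99],0).round(1).tolist(),'z',np.percentile(W[m][:,2],[1,50,99]).round(1))
    dk=m&(im.mean(2)<50); t=W[dk]; tb=B[dk]
    if len(t)>20:
        k=np.polyfit(tb[:,0],t[:,2],1); k2=np.polyfit(tb[:,0],tb[:,1],1)
        print('  black',len(t),'along',np.percentile(tb[:,0],[1,99]).round(1),'across',np.percentile(tb[:,1],[2,98]).round(1),'pitch',k[0].round(4),'line',k2[0].round(4),'z@0',k[1].round(1),'y@0',k2[1].round(1))
    if n=='side': cv2.imwrite(f'pics/b{sys.argv[1]}.png',cv2.resize(im[60:210,150:330,::-1],None,fx=4,fy=4,interpolation=cv2.INTER_CUBIC))
E
python3 bar.py 9 195 256
```

```text
[ 598.86113623 -179.68581146  205.76272471] [-3.14054731e+00 -5.83280721e-04  1.60869596e+00] 27.622839972534752 [-0.41079662 -1.12311206 -5.86413227]
side 225 [[-114.9, -12.2], [37.0, 14.0], [124.5, 25.9]] z [236.  246.6 255.6]
top 124 [[24.4, -11.3], [77.4, 14.2], [122.4, 15.2]] z [238.7 247.7 255.6]
```

```bash
python3 bar.py 10 232 288
```

```text
[ 599.05436382 -179.69210213  206.29627794] [-3.14136267e+00 -2.10135233e-04  1.60917897e+00] 27.315985240923293 [-0.21935389  0.34412122 -4.76149282]
side 705 [[-114.3, -21.6], [26.7, 12.5], [127.8, 27.7]] z [237.6 266.6 286.6]
  black 130 along [-104.   118.2] across [-15.1  11.1] pitch -0.0016 line 0.0015 z@0 278.0 y@0 1.3
top 876 [[28.0, -13.4], [78.5, 6.4], [131.0, 15.1]] z [240.6 275.1 282. ]
  black 355 along [ 30.4 118.1] across [-8.   8.3] pitch -0.0013 line 0.0191 z@0 279.7 y@0 -1.3
```

View pics/b10.png

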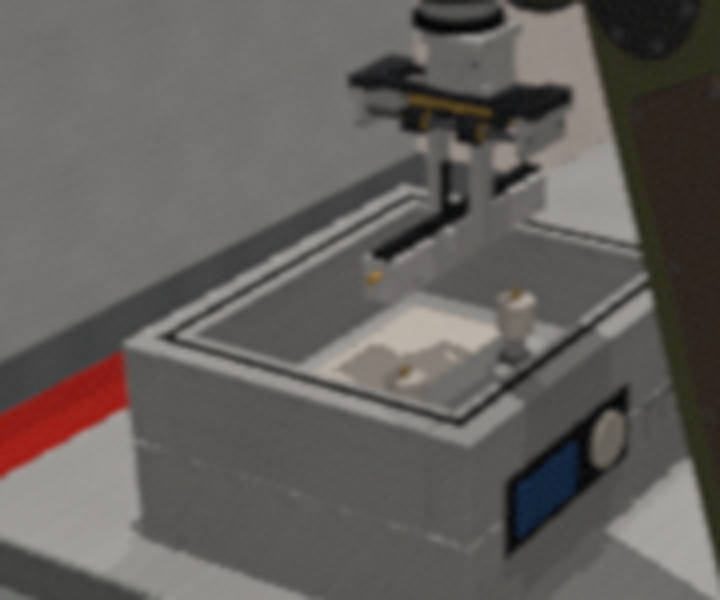

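The bar hangs level over the chamber with its near end at crop (375,270). Its top is at z ≈ 279–280, and it is centred within about 2 mm. I lower it to about 10 mm above the studs.

>>> jog_arm(plan=[0,0,-0.01,0,0,0,0,0,-0.022,0,0,0,0,0,-0.034,0,0,0,0,0,-0.044,0,0,0,0,0,-0.052,0,0,0,0,0,-0.058,0,0,0,0,0,-0.061,0,0,0,0,0,-0.062,0,0,0,0,0,-0.062,0,0,0,0,0,-0.062,0,0,0,0,0,-0.062,0,0,0])

```text
clock: 16.0
eef_pos: [599.2, -180.6, 144.8]
eef_rot: [3.141, 0.0, 1.609]
wrist_force: [-0.1, 0.6, -5.3]
finger_gap: 27.6
finger_force: 45.0
```

```bash
python3 bar.py 11 194 226
```

```text
[ 599.24445761 -180.64785306  144.78789585] [3.14104732e+00 1.69468788e-04 1.60854158e+00] 27.576221011853058 [-0.10625327  0.60153859 -5.34493586]
side 471 [[-115.5, -20.3], [23.0, 11.1], [128.0, 28.3]] z [194.3 211.  223.3]
  black 122 along [-95.7 119.9] across [-14.8  11.1] pitch -0.0004 line 0.0088 z@0 216.4 y@0 1.3
top 641 [[28.8, -13.5], [78.1, 3.7], [131.3, 14.9]] z [195.4 215.6 221.1]
  black 297 along [ 30.  117.8] across [-7.5  8.4] pitch -0.0002 line 0.0054 z@0 218.1 y@0 -0.0
```

View pics/b11.png

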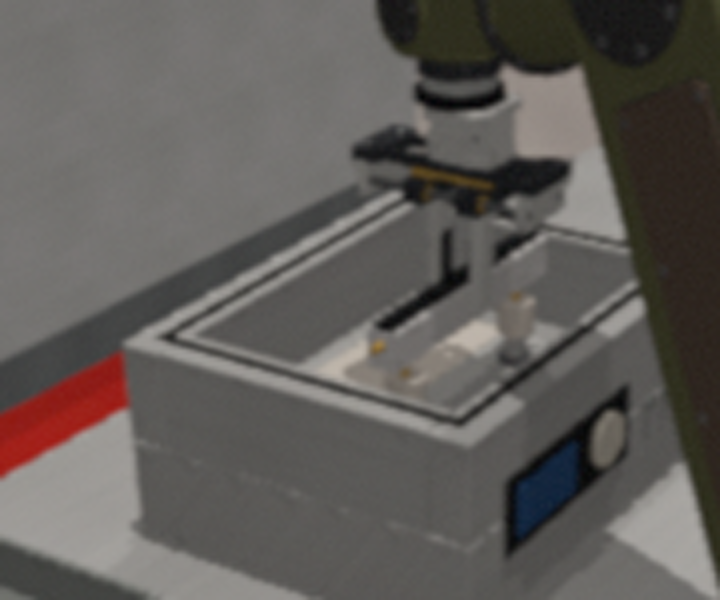

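The bar hangs level inside the chamber with both studs just below it, at crop (405,372) and (515,297). Its top is at ≈ 217.5, which puts the underside about 9–10 mm above the studs. Middle and line are within about 2 mm and 0.01 rad, and nothing touches. Handing in.

```bash
python3 -c "
from cell import manip
print(manip.sign_off())"
```

```text
the job is handed in; nothing more can be done
None
```

I handed in the job with the cap seated and released on the bare post, and the bar still held level about 9–10 mm above both studs, centred to about 2 mm and lined up with them; the sign-off gave no verdict.

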